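Latch the storage bin's lid down tight

TASK

The storage bin's lid lies loosely on its springy seal. Swing the latch's wire loop up and over so that its bar hooks behind the lip of the keeper on the lid's front edge, then press the latch lever fully down, flat along the front of the bin, so that the lid is pulled tight and stays latched. Leave the things standing round it where they are.

Things in the scene. Friction and masses are not known exactly. Their poses are not given: they have to be found in the camera images.
- store_bin: White box 150 mm deep (x), 190 mm wide (y), fixed to the worktop, with a 12 mm wooden lid (upper face 156 mm above the worktop when tight) and a steel latch in the middle of its front. Origin under its centre; x points from its front (latch side, turned to the robot's right, towards the sink) to its back, y along the front wall, z up.
- lever_axis (a point): Hinge axis of the latch lever, a fixed point of the bin: 18 mm in front of the front wall, mid-width, 95 mm above the worktop. Orientation as the bin's: x points in through the front wall, y along it, z up.
- lever (a joint): Lever angle, rad. Negative: raised above level (start -0.8 to -0.55, stop -0.95); 0: straight out from the front; 1.57: straight down, flat along the front; stop 1.64. Steel plate reaching 66 mm from the axis, 40 mm wide and 5 mm thick where pressed. Stays where left (about 1.5 N to move at the pad); drawing the lid down takes some 5 N more; goes over-centre in the last 0.2 rad.
- lever_pad (a point): Middle of the lever's broad upper face, 45 mm out from the axis: the place to press. x points back along the lever to the axis, z out of the upper face (which looks away from the bin when the lever is down).
- loop (a joint): Angle of the wire loop relative to the lever, rad: 0 when it stands square to the lever on its upper side, less as it drops away from the bin over the lever (stop -1.15, where it rests at the start), more as it swings up and over toward the bin. It swings freely and falls by its weight to either side of upright.
- loop_bar (a point): Middle of the round cross-bar at the loop's free end: 8 mm thick, 43 mm long, along the bin's y. Side wires (4.4 mm thick, 43 mm apart) run 62 mm to pivots on the lever, 14 mm out along it from its axis. With the lever raised as at the start, the bar swings clear over the keeper's lip.
- keeper_seat (a point): Where the bar's centre lies when hooked in the keeper, a steel groove 30 mm wide, 11 mm across, open upward, on the lid's front edge; 7 mm in front of the front wall, 142 mm above the worktop with the lid tight, about 150 mm now that the seal holds the lid up. The lip's outer face is 10 mm in front of the point, its top 6 mm above it; the plate behind rises 15 mm above it. Axes as the bin's.
- spice_jar: Small spice jar with a cap, 45 mm across, 106 mm tall; bystander beside the bin. Origin under its centre.
- salt_shaker: Small salt shaker, 44 mm across, 90 mm tall; bystander to the left of the bin. Origin under its centre.
- bean_tin: Small food can, 57 mm across, 72 mm tall; bystander. Origin under its centre.
- balm_tin: Low round pot, 90 mm across, 32 mm tall; bystander. Origin under its centre.
- dish_brush: Dish brush lying in front of the sink, 270 mm long, 36 mm high; bystander. Origin under its centre.

How it is judged:
On the way:
1. the loop's bar is over the keeper, behind its lip (x of loop_bar in the frame of keeper_seat between -0.006 and 0.006 m), for 0.2 s.
At the end, for the whole second after the job is handed in: The lever is down within about 7 degrees of straight down or beyond, the lid's front edge is drawn down to within 3 mm of tight, and the loop's bar sits in the keeper within 5 mm of its seat; all of it stays so by itself (value of joint lever above 1.45 rad and height (world z) of keeper_seat below 0.145 m and distance between loop_bar and keeper_seat below 0.005 m and velocity of joint lever below 0.05 rad/s); the robot touches nothing.
It fails at once if a bystander is pushed more than 40 mm (distance of any of spice_jar, salt_shaker, bean_tin, balm_tin, dish_brush from where it was at the start of the episode above 0.04 m).
It also fails if it takes over 42 s, if anything falls off the work surface, if the arm or the gripper's body presses on something with over 40 N, if the wrist force passes 120 N, or if a joint passes its speed limit or range.

ROBOT

A 6-joint arm with a two-finger parallel gripper is mounted at the origin on a cart in front of the work surface, level with it; the furniture and walls round the work are solid. World frame = base frame: x ahead of the robot, y to its left, z up, the work surface at z = 0. Lengths are in m, angles in rad, forces in N, time in s.
With the tool pointing down it reaches from about 0.3 to 0.775 m from the base axis. Payload 14.6 kg.
Tool frame: the origin (TCP) lies midway between the tips of the shut fingers; the grasp point (between the pads) lies 19 mm behind it; z points along the fingers, y is the line along which they close (so a half turn about z gives the same grasp; the last joint's range is limited). The gripper opens to 94 mm and grips with 3 to 60 N. Pads are 16 mm wide; open, the fingers measure 119 mm over their backs; the gripper's body (75 mm by 177 mm) begins 78 mm behind the grasp point.
Start: joints at [1.084, 0.3, 1.521, -0, 1.321, -0.067], TCP at [0.224, 0.502, 0.205] pointing down, gripper open.
Joint ranges: [-3.03, 3.03], [-0.79, 2.21], [0.23, 2.52], [-1.04, 4.18], [0, 3.07], [-2.55, 2.55]. Speed limits (rad/s): [2.22, 2.22, 2.57, 3.14, 3.14, 3.14].

INTERFACE

Orientations are given as a unit quaternion [w, x, y, z].
In Python, from station import manip gives the robot as it stands. The module is installed in compiled form; this text tells all that it offers.
- The arm moves only by the tool arm_command, never from a script. Its argument "motion" is a list of rows, each a list of 3 entries, a list of its own where there are three numbers: the shift along the tool's x, y, z in cm, then the turn about the tool's z in rad, then the finger opening in cm, from 0 to 9.4. In form: [[[x, y, z], twist, fingers], ...]. A call has 1 to 20 rows; each row is the pose to reach, as a shift and turn from the pose commanded when the call began, along the tool's axes at that moment; what a row does not reach only later rows make up. A row lasts 1/10 s, in which the tool goes at most 50 mm and 8.59 degrees, less where a joint would pass 70% of its speed; a pose out of reach is approached as far as the arm can. A call with a gripper value outside its range is refused whole. The fingers move at their own pace and stop on an object; the grip force is fixed at half the most. Time passes only in rows, so rows that repeat a pose let the fingers close. It gives the time, the measured TCP pose, the force, the opening and the grip force at its end, in the units of the state.
- manip.state(): the state, without advancing time (a new reading comes with each control period).
- manip.capture(name): name is "side" or "top" or "wrist"; returns the picture (480x640x3 uint8, red, green, blue); there is no depth.
- manip.camera_params(name): a dict with "fx", "fy", "cx", "cy" (pixels), "R" (3x3) and "t" (3): a world point X has camera coordinates R X + t. Camera axes: x right, y down, z forward; pixel columns grow to the right and rows downward; lengths in m; the calibration is good to about 2 mm. A picture is of the moment at which its call begins: read the wrist's pose just before it. camera_params takes no time and is no camera call; for the wrist camera it gives the pose at the moment of the call.
- manip.close_job(): hands the job in; it is judged then, once.
The state is a dict: "t": time; "q": joint angles; "dq": joint speeds; "tau": joint torques, N m; "eef_pos": TCP position; "eef_rot": TCP orientation; "force": force on the tool from outside, world axes, zero at the start; "torque": the same for the moment, N m; "opening": opening from 0.0 (shut) to 1.0 (fully open); "grasp_force": force on a finger pad.
Only numpy, scipy, OpenCV 4.12 (cv2) and the standard library are available. Lean on these libraries where they do the work, as an engineer would, in place of code of your own. Each camera call takes 0.05 s, during which the arm holds its last target. There are 200 camera calls.

## Working session

There is one attempt and no reset: what is moved stays moved. The work goes in short steps, Python scripts to look and compute and a tool call to move; the robot and the scene stay as the last step left them, time stands still between calls to the robot, and variables do not carry over. Pictures are saved under pics/ and viewed, at most 10 in all, crops included, and the job is handed in when it is done.

Besides the shell and the picture viewer there is one more tool, called after "Request:" as name(argument=value, ...), one argument or row to a line, values as JSON. arm_command: Moves the arm, as the interface text tells. Its arguments: {"type":"object","properties":{"motion":{"type":"array","items":{"type":"array"}}},"required":["motion"]}

```bash
mkdir -p pics; cat > h.py <<'E'
import numpy as np, cv2
from station import manip
def snap(cam,name):
    p=manip.camera_params(cam); im=manip.capture(cam)
    cv2.imwrite(f'pics/{name}.png',im[:,:,::-1]); return im,p
def proj(p,X):
    c=np.array(p['R'])@np.array(X)+np.array(p['t']); return p['fx']*c[0]/c[2]+p['cx'],p['fy']*c[1]/c[2]+p['cy']
def ray(p,u,v):
    R=np.array(p['R']); o=-R.T@np.array(p['t']); d=R.T@np.array([(u-p['cx'])/p['fx'],(v-p['cy'])/p['fy'],1]); return o,d/np.linalg.norm(d)
def onz(p,u,v,z):
    o,d=ray(p,u,v); return o+d*(z-o[2])/d[2]
def tri(r1,r2):
    (a,d),(b,e)=r1,r2
    s=np.linalg.lstsq(np.c_[d,-e],b-a,rcond=None)[0]; P,Q=a+s[0]*d,b+s[1]*e
    return (P+Q)/2,np.linalg.norm(P-Q)
E
python3 - <<'E'
from h import *
s=manip.state(); print(s)
for c in ('top','side'):
    im,p=snap(c,c+'0'); print(c,-np.array(p['R']).T@p['t'],p['fx'],np.round(p['R'],2))
E
```

```text
{'t': 0.0, 'q': array([ 1.08436802e+00,  3.00503631e-01,  1.52159000e+00, -1.23189776e-05,
        1.32069210e+00, -6.66116205e-02]), 'dq': array([ 7.40825357e-04,  1.16928155e-03,  4.56684820e-04, -9.80017648e-04,
        2.40095866e-03,  4.63919689e-05]), 'tau': array([-3.63433232e-03, -5.31800151e+01, -3.52734053e+01,  7.06392643e-02,
        2.44160666e-02, -6.64644745e-05]), 'eef_pos': array([0.22406325, 0.50199964, 0.20486471]), 'eef_rot': array([-1.57121404e-04,  2.08368726e-01,  9.78050161e-01, -5.75509360e-04]), 'force': array([ 0.46664661,  0.46030221, -0.5984631 ]), 'torque': array([-0.05610799,  0.0472132 , -0.04720977]), 'grasp_force': 0.0, 'opening': 0.998951790275371}
top [0.47569037 0.15251082 1.07975682] 439.55066848013246 [[ 0.01 -1.   -0.01]
 [-0.99 -0.   -0.1 ]
 [ 0.1   0.01 -0.99]]
side [-0.11553792  1.30492761  0.7920896 ] 565.761213493165 [[-0.86 -0.51  0.  ]
 [-0.23  0.38 -0.89]
 [ 0.46 -0.77 -0.45]]
```

View pics/top0.png

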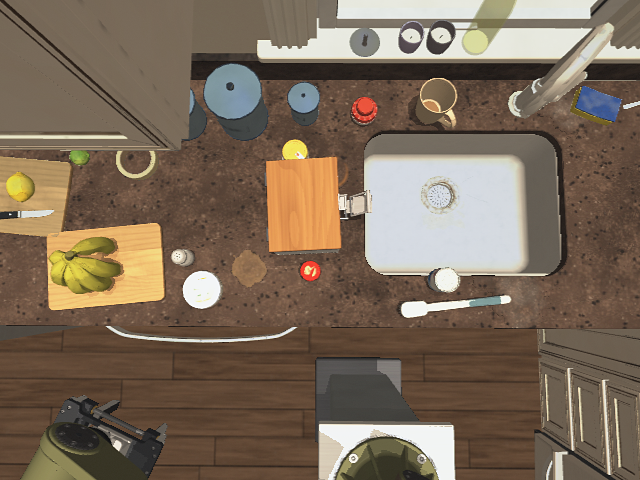

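View pics/side0.png

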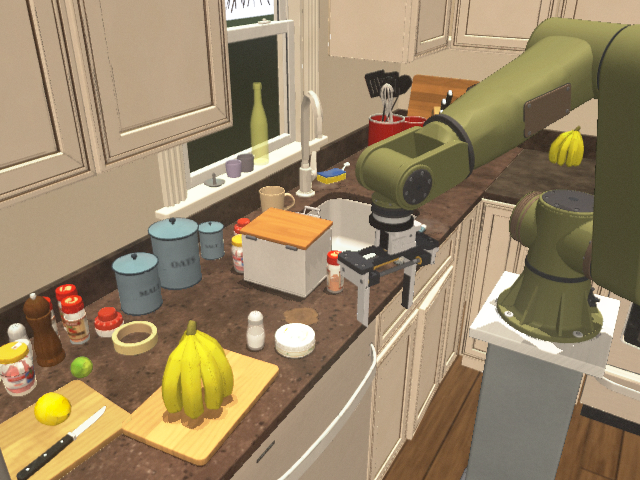

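The top view shows the bin's lid with corners about (267,158) to (340,250) and the latch in front of it at (355,203), facing the sink (-y). The side view shows only the bin's back and end, with the spice jar (335,270) beside it.

```bash
python3 - <<'E'
from h import *
im=cv2.imread('pics/top0.png'); p=manip.camera_params('top')
hsv=cv2.cvtColor(im,cv2.COLOR_BGR2HSV)
m=cv2.inRange(hsv,(5,120,120),(20,255,255)); m[:, :240]=0; m[:,380:]=0; m[:140]=0;m[260:]=0
n,l,s,c=cv2.connectedComponentsWithStats(m); k=1+s[1:,4].argmax(); print(s[k])
cs=max(cv2.findContours((l==k).astype(np.uint8),0,2)[0],key=cv2.contourArea)
r=cv2.minAreaRect(cs);b=cv2.boxPoints(r);print(r)
W=np.array([onz(p,u,v,.16) for u,v in b]);print(W.round(4))
print('px',b.round(1), 'sides',np.linalg.norm(W-np.roll(W,-1,0),axis=1))
cv2.imwrite('pics/c.png',cv2.resize(im[180:230,320:385],None,fx=10,fy=10,interpolation=cv2.INTER_CUBIC))
E
```

```text
[ 266  155   82   97 6663]
((307.34161376953125, 202.63941955566406), (95.26251220703125, 81.15955352783203), 88.45184326171875)
[[0.7499 0.2753 0.16  ]
 [0.7552 0.1011 0.16  ]
 [0.5503 0.096  0.16  ]
 [0.5449 0.2663 0.16  ]]
px [[265.5 156.1]
 [346.6 153.9]
 [349.2 249.2]
 [268.1 251.3]] sides [0.1742408  0.20498094 0.17035237 0.20518368]
```

View pics/c.png

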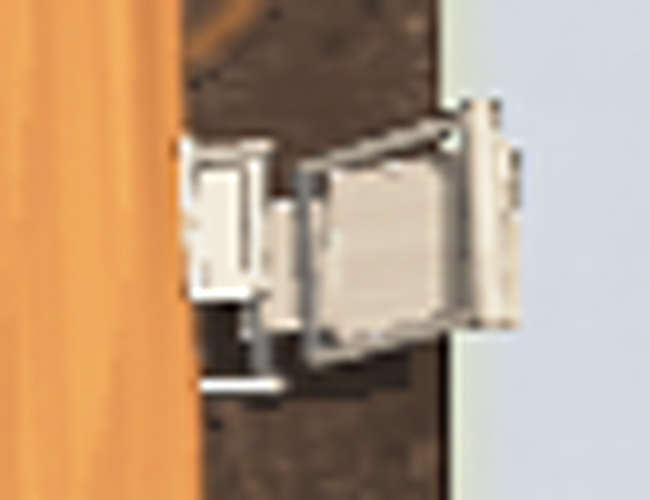

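The crop shows the lid's front edge at column ≈338–340, the keeper at about (342.5,202.5), the lever plate beyond it, and the loop bar resting at about (368.4,201.8), over the sink rim.

```bash
python3 - <<'E'
from h import *
p=manip.camera_params('top')
for n,u,v,z in [('fe far',338,165,.165),('fe near',340.2,245,.165),('keeper lip near-far',346,194.5,.156),('lip2',346,209.5,.156),('bar1',368,191,.16),('bar2',369.2,212.5,.16),('levtip',371.5,212.3,.137),('levtip2',371.5,195,.137),('lidfarback',267,158,.162),('lidnearback',268,251,.162)]: print(n,onz(p,u,v,z).round(4))
E
```

```text
fe far [0.7295 0.1198 0.165 ]
fe near [0.5585 0.1151 0.165 ]
keeper lip near-far [0.6676 0.1023 0.156 ]
lip2 [0.6352 0.1024 0.156 ]
bar1 [0.6745 0.0558 0.16  ]
bar2 [0.6283 0.0536 0.16  ]
levtip [0.6325 0.0461 0.137 ]
levtip2 [0.6707 0.0458 0.137 ]
lidfarback [0.7452 0.2717 0.162 ]
lidnearback [0.5455 0.2662 0.162 ]
```

Request:
arm_command(
  motion=[
    [[-4,-2,-5.5],0,0],
    [[-58.6,-26.6,-5.5],1.124,0],
    [[-58.6,-26.6,-5.5],1.124,0],
    [[-58.6,-26.6,-5.5],1.124,0],
    [[-58.6,-26.6,-5.5],1.124,0],
    [[-58.6,-26.6,-5.5],1.124,0],
    [[-58.6,-26.6,-5.5],1.124,0],
    [[-58.6,-26.6,-5.5],1.124,0],
    [[-58.6,-26.6,-5.5],1.124,0],
    [[-58.6,-26.6,-5.5],1.124,0],
    [[-58.6,-26.6,-5.5],1.124,0],
    [[-58.6,-26.6,-5.5],1.124,0],
    [[-58.6,-26.6,-5.5],1.124,0],
    [[-58.6,-26.6,-5.5],1.124,0],
    [[-58.6,-26.6,-5.5],1.124,0],
    [[-58.6,-26.6,-5.5],1.124,0],
    [[-58.6,-26.6,-5.5],1.124,0],
    [[-58.6,-26.6,-5.5],1.124,0],
    [[-58.6,-26.6,-5.5],1.124,0],
    [[-58.6,-26.6,-5.5],1.124,0],
  ],
)

```text
t: 2.1
eef_pos: [0.6507, 0.021, 0.2607]
eef_rot: [0.0, 0.697, 0.717, 0.0]
force: [0.9, -0.2, 0.4]
opening: 0.002
grasp_force: 0.0
```

```bash
python3 - <<'E'
from h import *
from scipy.spatial.transform import Rotation as R
s=manip.state(); print(s['t'],s['eef_pos'],s['opening'],s['q']); print(R.from_quat(np.roll(s['eef_rot'],-1)).as_matrix().round(3))
im,p=snap('wrist','w1'); print(-np.array(p['R']).T@p['t']); 
print(proj(p,[.651,.0547,.158]),proj(p,[.651,.111,.15]))
E
```

```text
2.1 [0.6506922  0.02096224 0.26073353] 0.0022954005741997107 [-2.40551453e-02  5.03705148e-01  1.11289226e+00  2.64949514e-05
  1.52465749e+00 -5.16215744e-02]
[[-0.028  1.     0.   ]
 [ 1.     0.028  0.   ]
 [ 0.     0.    -1.   ]]
[0.6494736  0.09518527 0.44068313]
(np.float64(318.19802312955966), np.float64(187.46243745763638)) (np.float64(320.51299956718833), np.float64(98.88864951274945))
```

View pics/w1.png

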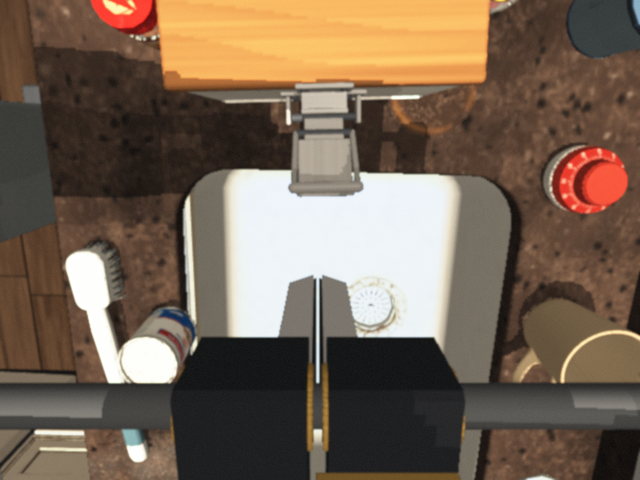

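The wrist view shows the bar from (291,188) to (362,188), the keeper at (325,95), so the latch is ~4 mm further in +x than estimated; y agrees.

Request:
arm_command(
  motion=[
    [[0,0.5,4],0,0],
    [[0,0.5,8],0,0],
    [[0,0.5,11.2],0,0],
    [[0,0.5,11.2],0,0],
    [[1.5,0.5,11.2],0,0],
    [[2.5,0.5,11.2],0,0],
    [[3.5,0.5,11.2],0,0],
    [[4.5,0.5,11.2],0,0],
    [[5.2,0.5,11.2],0,0],
    [[5.9,0.5,11.2],0,0],
    [[6.5,0.5,11.2],0,0],
    [[6.5,0.5,11.2],0,0],
  ],
)

```text
t: 3.35
eef_pos: [0.6541, 0.0863, 0.1484]
eef_rot: [-0.0, 0.697, 0.717, -0.0]
force: [0.1, -0.6, 0.7]
opening: 0.002
grasp_force: 0.0
```

```bash
python3 - <<'E'
from h import *
s=manip.state(); print(s['eef_pos'],s['force'])
im,p=snap('wrist','w2');print(proj(p,[.655,.111,.16]))
E
```

```text
[0.65406092 0.08631156 0.14841552] [ 0.14734227 -0.6357596   0.72557622]
(np.float64(319.57338725255835), np.float64(249.41633584439685))
```

View pics/w2.png

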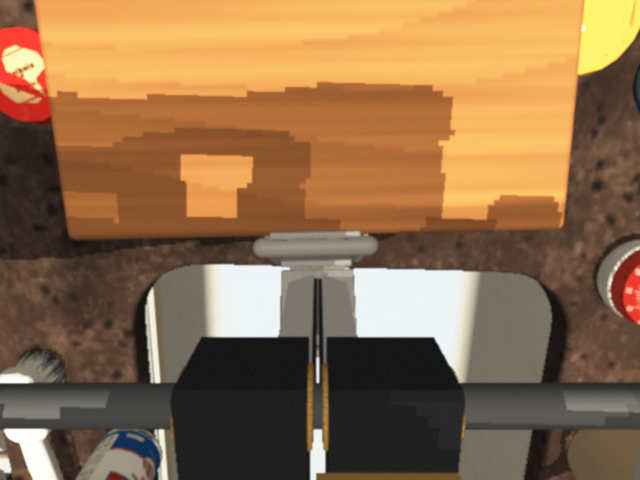

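The bar now lies over the keeper against its back plate (315,246), as predicted. Next: back off and press the lever down.

Request:
arm_command(
  motion=[
    [[-1.5,0,0],0,0],
    [[-2.6,0,0],0,0],
    [[-2.6,0,1.2],0,0],
    [[-2.6,0,2],0,0],
    [[-2.6,0,2.6],0,0],
    [[-2.6,0,3.2],0,0],
    [[-2.6,0,3.8],0,0],
    [[-2.6,0,4.4],0,0],
    [[-2.6,0,5],0,0],
    [[-2.6,0,5.6],0,0],
    [[-2.6,0,6.2],0,0],
    [[-2.6,0,6.8],0,0],
    [[-2.6,0,7.5],0,0],
    [[-2.6,0,7.5],0,0],
  ],
)

```text
t: 4.8
eef_pos: [0.6545, 0.0594, 0.0722]
eef_rot: [-0.0, 0.698, 0.717, -0.001]
force: [0.6, -0.7, -0.2]
opening: 0.005
grasp_force: 0.3
```

```bash
python3 - <<'E'
from h import *
s=manip.state(); print(s['eef_pos'],s['force'])
im,p=snap('wrist','w3');print(proj(p,[.653,.111,.15]))
E
```

```text
[0.65445052 0.05944032 0.07224371] [ 0.55103202 -0.65898859 -0.22595861]
(np.float64(313.4259356122426), np.float64(220.23269490561876))
```

View pics/w3.png

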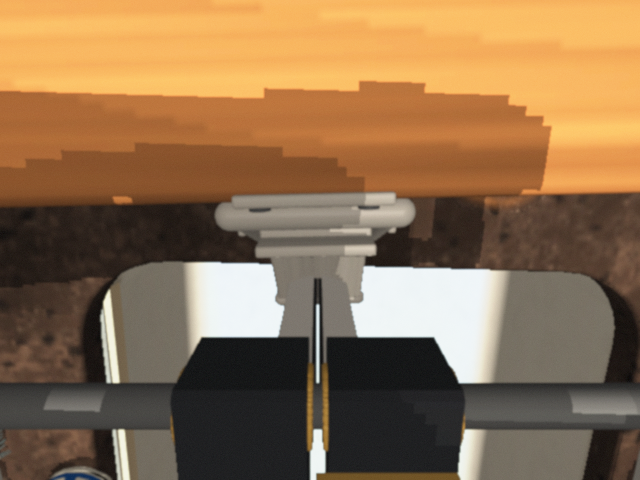

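The bar (315,214) sits behind the lip (row ~245) and the lever is partly lowered under the fingers. Now push inward.

Request:
arm_command(
  motion=[
    [[0.4,0,0],0,0],
    [[0.8,0,0],0,0],
    [[1.2,0,0],0,0],
    [[1.6,0,0],0,0],
    [[2.0,0,0],0,0],
    [[2.0,0,0],0,0],
  ],
)

```text
t: 5.45
eef_pos: [0.6542, 0.0801, 0.0733]
eef_rot: [-0.0, 0.697, 0.717, -0.0]
force: [-0.5, -2.3, -0.3]
opening: 0.006
grasp_force: 1.0
```

Request:
arm_command(
  motion=[
    [[0.3,0,0],0,0],
    [[0.5,0,0],0,0],
    [[0.7,0,0],0,0],
    [[0.9,0,0],0,0],
    [[0.9,0,0],0,0],
  ],
)

```text
t: 5.95
eef_pos: [0.6539, 0.0889, 0.0733]
eef_rot: [-0.0, 0.697, 0.717, -0.0]
force: [-1.2, -1.9, -1.8]
opening: 0.003
grasp_force: 1.1
```

```bash
python3 - <<'E'
from h import *
s=manip.state(); print(s['eef_pos'],s['force'])
im,p=snap('wrist','w4');print(proj(p,[.653,.111,.142]))
E
```

```text
[0.65391987 0.0889128  0.07331386] [-1.23700609 -1.91547515 -1.78520123]
(np.float64(313.49512021244885), np.float64(315.219300291558))
```

View pics/w4.png

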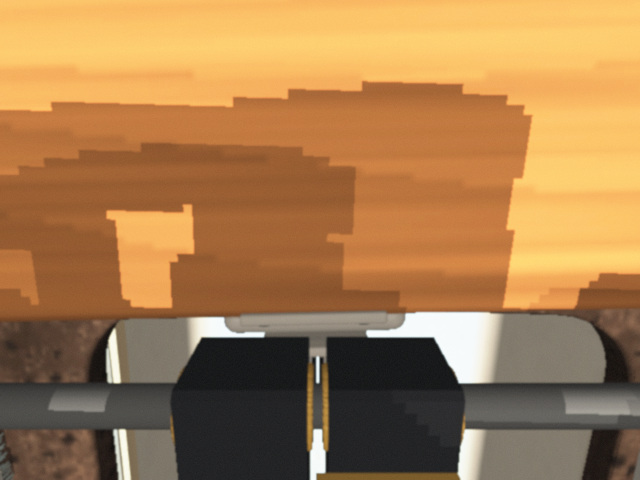

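The bar (315,322) is still hooked and the lid edge hides part of the keeper; the force is low, so the lever isn't at its stop yet. I'll advance in small steps.

Request:
arm_command(
  motion=[
    [[0.1,0,0],0,0],
    [[0.2,0,0],0,0],
    [[0.3,0,0],0,0],
    [[0.3,0,0],0,0],
  ],
)

```text
t: 6.4
eef_pos: [0.654, 0.0892, 0.0735]
eef_rot: [0.001, 0.698, 0.716, -0.001]
force: [-2.0, -18.4, -1.0]
opening: 0.006
grasp_force: 8.7
```

Request:
arm_command(
  motion=[
    [[-2,0,0],0,0],
    [[-5,0,0],0,0],
    [[-8,0,0],0,0],
    [[-8,0,-6],0,0],
    [[-8,0,-12],0,0],
    [[-8,0,-18],0,0],
    [[-8,0,-18],0,0],
    [[-8,0,-18],0,0],
  ],
)

```text
t: 7.2
eef_pos: [0.6574, 0.0121, 0.2593]
eef_rot: [0.003, 0.697, 0.717, 0.003]
force: [0.0, 0.0, -0.4]
opening: 0.004
grasp_force: 0.0
```

```bash
python3 - <<'E'
from h import *
s=manip.state(); print(s['t'],s['eef_pos'],s['force'])
im,p=snap('wrist','w5');
u,v=proj(p,[.653,.111,.142]); print('seat',u,v)
for z in(.095,.03):print(z,proj(p,[.653,.100,z]))
u,v=int(u)-100,max(int(v)-70,0); print(u,v); cv2.imwrite('pics/c5.png',cv2.resize(im[v:v+150,u:u+200,::-1],None,fx=4,fy=4,interpolation=cv2.INTER_CUBIC))
E
```

```text
7.2 [0.6574165  0.01209817 0.25926311] [ 0.02727841  0.0063486  -0.41129905]
seat 312.04454373975454 85.1846411854516
0.095 (np.float64(311.94163510372897), np.float64(105.71288158225082))
0.03 (np.float64(312.2202038129342), np.float64(108.68551865587938))
212 15
```

View pics/c5.png

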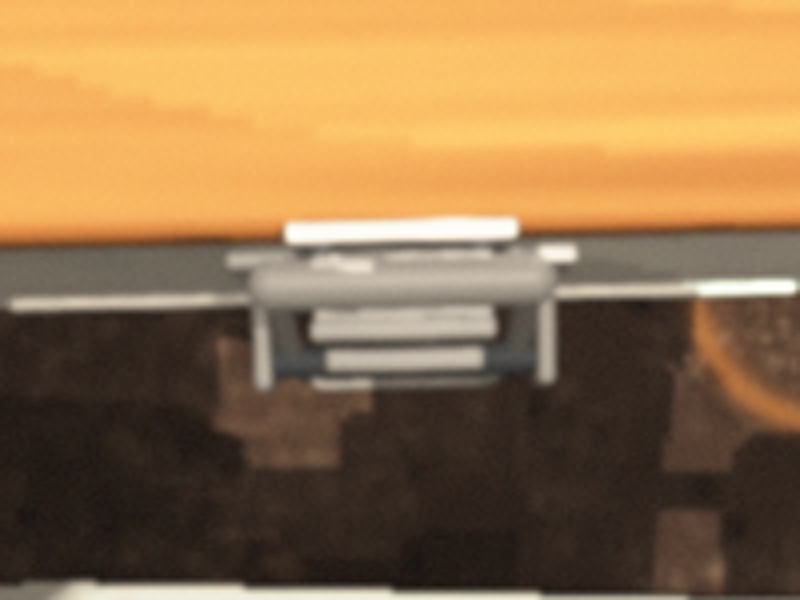

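The crop shows the bar (row ≈86, predicted seat 85) lying behind the keeper's lip. The lever's outer edge is at row ≈110, which matches straight down. At 1.45 rad it would show about 9 px lower. Everything held after I let go.

```bash
python3 -c "
from station import manip
print(manip.close_job())"
```

```text
the job is handed in; nothing more can be done
None
```

The bin looks latched: in the last picture the loop bar sits in the keeper and the lever is flat against the front. It stayed that way after the arm let go, and no bystander was touched. I handed the job in at about 7 s; no verdict came back.

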